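# Snap the cover onto the sloping gauge case and keep it pressed

### The arm

A 6-joint arm with a two-finger parallel gripper is mounted at the origin on the work surface. World frame = base frame: x ahead of the robot, y to its left, z up, the work surface at z = 0. Lengths are in m, angles in rad, forces in N, time in s.
With the tool pointing down it reaches from about 0.35 to 0.775 m from the base axis. Payload 5.5 kg.
Tool frame: the origin (TCP) lies midway between the tips of the shut fingers; the grasp point (between the pads) lies 19 mm behind it; z points along the fingers, y is the line along which they close (so a half turn about z gives the same grasp; the last joint's range is limited). The gripper opens to 85 mm and grips with 20 to 120 N. Pads are 22 mm wide; open, the fingers measure 114 mm over their backs; the gripper's body (76 mm by 85 mm) begins 54 mm behind the grasp point. The pads swing forward as they close: fully open they stand 13 mm farther back than shut.
Start: joints at [1.015, 0.313, 0.046, 1.304, 0, 1.431], TCP at [0.232, 0.526, 0.231] pointing down, gripper open.
Joint ranges: [-2.76, 2.76], [-0.86, 1.69], [-1.03, 1.26], [-2.2, 2.34], [-1.47, 1.5], [-3.14, 3.14]. Speed limits (rad/s): [2.57, 2.57, 3.14, 3.14, 3.14, 3.14].

### API

Orientations are given as a unit quaternion [w, x, y, z].
In Python, from workcell import env gives the robot as it stands.
- The arm moves only by the tool move_arm, never from a script. Its argument "targets" is a list of rows, each a list of 3 entries, a list of its own where there are three numbers: the shift along the tool's x, y, z in mm, then the turn, a rotation vector about the tool's x, y, z in units of 10 degrees (1.0 is 10 degrees), then the closure, from -1 (fully open) to 1 (shut). In form: [[[dx, dy, dz], [ax, ay, az], gripper], ...]. A call has 1 to 5 rows; each row is the pose to reach, as a shift and turn from the pose commanded when the call began, along the tool's axes at that moment; what a row does not reach only later rows make up. A row lasts 1/8 s, in which the tool goes at most 62.5 mm and 10.7 degrees, less where a joint would pass 70% of its speed; a pose out of reach is approached as far as the arm can. A call with a gripper value outside its range is refused whole. The fingers move at their own pace and stop on an object; "squeeze" is the grip in N (left out, the last holds). Time passes only in rows, so rows that repeat a pose let the fingers close. It gives the time, the measured TCP pose, the force, the opening and the grip force at its end, in the units of the state.
- env.get_state(): the state, without advancing time (a new reading comes with each control period).
- env.read_camera(name): name is "scene" or "top" or "wrist"; returns a dict with "pixels" (400x640x3 uint8, red, green, blue), "fovy" (degrees; the focal length in pixels is half the picture's height over the tangent of half this angle, whatever the lens; pixels are square), "cx", "cy" (the principal point, pixels), "extrinsics" (4x4, takes a point from world to camera coordinates); the wrist camera has in their place "mount" (4x4, takes a point from camera to tool coordinates, whose origin is the TCP and whose axes are the flange's). Camera axes: x right, y up, looking along -z (the intrinsics and any distortion apply to the point x, -y, -z); pixel columns grow to the right and rows downward; lengths in m; the calibration is good to about 2 mm. A picture is of the moment at which its call begins: read the wrist's pose just before it. There is no depth.
- env.hand_in(): hands the job in; it is judged then, once.
Trained networks look in a picture, given as the dict that the camera call returned (one of the last four; its "shot" number tells which), for a name from the list of things; names that differ only in an ending like _2 or _b are one class to them, and where a whole thing is asked for, a point or a joint stands for the part that bears it (a point fixed in the world has none). Each returns a list of dicts, best first, with "confidence" (0 to 1); they miss things now and then, are a little off and sometimes report something else, mostly with a low value. They report only what shows in the picture. A call takes as long as a camera call. They do not tell look-alikes from the thing itself.
- env.spot_in(thing, picture): "centre" ([x, y, z] in m, in world coordinates, good to about 4 mm: the middle of the surface that is visible of it).
- env.regions_of(thing, picture): "mask" (400x640 bool, what is visible of it).
- env.landmark_of(thing, picture): "centre" ([x, y, z] in m, in world coordinates, good to about 4 mm: a listed point, or the origin of a listed thing).
The state is a dict: "clock": time; "joint_pos": joint angles; "qvel": joint speeds; "tau": joint torques, N m; "tcp_pos": TCP position; "orientation": TCP orientation; "wrist_force": force on the tool from outside, world axes, zero at the start; "ft_torque": the same for the moment, N m; "finger_gap": finger opening in m; "grip_force": force on a finger pad.
Only numpy, scipy, OpenCV 4.12 (cv2) and the standard library are available. Lean on these libraries where they do the work, as an engineer would, in place of code of your own. Each camera call takes 0.05 s, during which the arm holds its last target. There are 200 camera calls.

### The job

Close the sloping gauge case: stand the loose cover squarely with one short end on the case's sill, handle side out, lean it back against the spring catch at the top and let go of it. Then press on the upper part of the cover until it snaps fully home under the catch, and keep pressing firmly on it: finish while still pressing. Leave the other gauges and tools where they are.

Things in the scene. Friction and masses are not known exactly. Their poses are not given: they have to be found in the camera images.
- cover: Loose flat aluminium cover 140 long (x), 90 wide (y), 8 mm thick, about 0.3 kg, short ends rounded (4 mm radius). Mid-face stands a grip rib 40 long (along x), 12 wide, its top 38 mm above the underside. It starts flat on the table, rib up. Origin: centre of the underside; z points out of the rib face. Both ends are alike: either may go down.
- seat: Tilted open face of the fixed grey gauge case, 110 mm wide, no side walls, rising towards +y (robot's left) at 40 degrees. Origin: centre of the plane of its two side rails, 78 mm above the table; x up the slope, y across, z square out. Home, the cover's origin and axes match these within 1 mm (x either way). Rails: 16 mm wide, 42 mm either side of the middle, a recess with gauges between.
- sill (a point): Sill: a bar across the lower end of the seat, 110 wide, 8 thick, 13 mm proud of the seat plane; the cover's lower end stands on its upslope side. Point: mid-width of that side, in the seat plane (70.5 mm down-slope of the seat's origin).
- nose (a point): Tip of the spring catch's steel nose at the seat's upper end, 65 mm up-slope of the seat's origin and 8 mm proud of its plane; it moves with the catch. The nose is 40 mm wide, bevelled above and below, up to 18 mm proud; behind it (from 86 mm up-slope) a housing 50 mm wide, 18 mm proud.
- catch (a joint): Travel of the spring catch up the slope, m: 0 = fully out, at most 0.009. The cover leaning on it stays put, its upper end about 11 mm off the seat (4 to 5 degrees). Pressing its upper part square to the seat with about 10 N drives the nose back 4 to 5 mm; then the force drops as it springs out over the cover's end, to about 0.001.
- lift_sub: Green painted steel lift sub stub, 80 diameter x 105 mm high, loose; not to be disturbed. Origin: centre of underside.
- gauge_block: White ceramic gauge block 35 x 30 x 12 mm, loose; not to be disturbed. Origin: centre of underside.
- torch: Red steel torch lying down, 140 long, up to 39 mm diameter, loose; not to be disturbed. Origin: on the table under its middle.
- ring_gauge: Steel ring gauge 64 diameter x 18 mm, lying flat, loose; not to be disturbed. Origin: centre of underside.
- plug_gauge: Steel plug gauge 32 diameter x 70 mm high, standing, loose; not to be disturbed. Origin: centre of underside.
- oil_stone: Brown oil stone 120 x 45 x 22 mm, loose; not to be disturbed. Origin: centre of underside.
Not all that is in view belongs to the job. What is shaped like the cover but brown is not meant. What is shaped like the part that bears seat but purple or yellow is not meant.

How it is judged:
By the outcome, as a careful person would: the job done as asked, in the order asked, and still so for the second after the job is handed in, while the arm keeps its last pose, push and grip.
It also fails if it takes over 54 s, if anything falls off the work surface, if the arm or the gripper's body presses on something with over 40 N, if the wrist force passes 120 N, or if a joint passes its speed limit or range.

## Working session

There is one attempt and no reset: what is moved stays moved. The work goes in short steps, Python scripts to look and compute and a tool call to move; the robot and the scene stay as the last step left them, time stands still between calls to the robot, and variables do not carry over. Pictures are saved under pics/ and viewed, at most 12 in all, crops included, and the job is handed in when it is done.

Besides the shell and the picture viewer there is one more tool, called as name(argument=value, ...), one argument or row to a line, values as JSON. move_arm: Moves the arm, as the interface text tells. Its arguments: {"type":"object","properties":{"targets":{"type":"array","items":{"type":"array"}},"squeeze":{"type":"number"}},"required":["targets"]}

```bash
ls; mkdir -p pics; cat > h.py <<'E'
from workcell import env
import numpy as np, cv2
from scipy.spatial.transform import Rotation as R
def save(p,n): cv2.imwrite(f'pics/{n}.png',p['pixels'][:,:,::-1])
def rot(q): return R.from_quat([q[1],q[2],q[3],q[0]])
E
python3 - <<'E'
from h import *
print(env.get_state())
for c in ('scene','top'):
    p=env.read_camera(c); save(p,c)
    print(c,{k:v for k,v in p.items() if k!='pixels'})
    for t in ('cover','seat','lift_sub','gauge_block','torch','ring_gauge','plug_gauge','oil_stone','sill','nose'):
        print(t,[(np.round(d['centre'],3).tolist(),round(d['confidence'],2)) for d in env.landmark_of(t,p)])
a=cv2.imread('pics/scene.png');b=cv2.imread('pics/top.png')
cv2.imwrite('pics/both.png',np.vstack([a,b])[:, :])
E
```

```text
pics
{'clock': 0.0, 'joint_pos': array([1.01540612e+00, 3.14022886e-01, 4.49733266e-02, 1.30358449e+00,
       2.24641315e-05, 1.43123640e+00]), 'qvel': array([-0.00038164, -0.00030324,  0.00119304,  0.00075253,  0.00014953,
        0.00018407]), 'tau': array([-2.45742493e-03, -4.80623746e+01,  2.98537391e+01,  1.93462917e-02,
       -6.34700655e-05, -6.15293843e-07]), 'tcp_pos': array([0.23198301, 0.52557308, 0.23039376]), 'orientation': array([-3.23456273e-04,  2.06420312e-01,  9.78462984e-01, -8.60122246e-04]), 'wrist_force': array([-0.28577351, -0.84430377, -0.61835118]), 'ft_torque': array([-0.00358064, -0.0207108 ,  0.01546878]), 'grip_force': 0.0, 'finger_gap': 0.0855700737489475}
scene {'fovy': 53.548396613271144, 'cx': 322.2603488379675, 'cy': 196.9089287297082, 'extrinsics': array([[ 0.50034689,  0.86575095, -0.01132606, -0.26340911],
       [-0.67485645,  0.39815087,  0.62132492,  0.3051889 ],
       [ 0.54242213, -0.30323453,  0.78347116, -1.54631829],
       [ 0.        ,  0.        ,  0.        ,  1.        ]]), 'shot': 1}
cover [([0.709, -0.245, 0.001], 0.93), ([0.525,
[... 1152 characters left out ...]
([0.529, -0.229, -0.003], 0.58), ([0.707, -0.248, 0.002], 0.57)]
seat [([0.307, 0.184, 0.081], 0.84), ([0.651, 0.007, -0.003], 0.33)]
lift_sub [([0.604, 0.403, 0.002], 0.78)]
gauge_block [([0.438, 0.043, -0.001], 0.5)]
torch [([0.786, -0.046, -0.001], 0.54)]
ring_gauge [([0.439, 0.043, -0.0], 0.55), ([0.652, 0.004, 0.0], 0.49)]
plug_gauge [([0.606, 0.402, -0.002], 0.75), ([0.432, -0.43, 0.002], 0.6)]
oil_stone [([0.582, -0.492, -0.0], 0.66)]
sill [([0.329, 0.134, 0.034], 0.86), ([0.442, 0.044, 0.0], 0.61), ([0.552, 0.134, 0.033], 0.59), ([0.754, 0.128, 0.031], 0.56), ([0.652, 0.006, 0.0], 0.17)]
nose [([0.281, 0.226, 0.127], 0.62), ([0.517, 0.22, 0.129], 0.49), ([0.738, 0.219, 0.129], 0.36)]
```

View pics/scene.png

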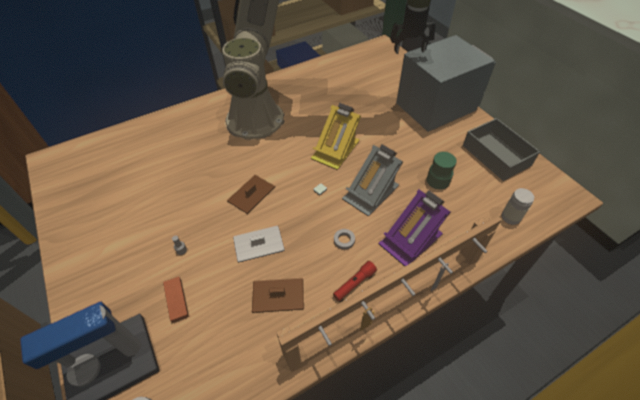

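View pics/top.png

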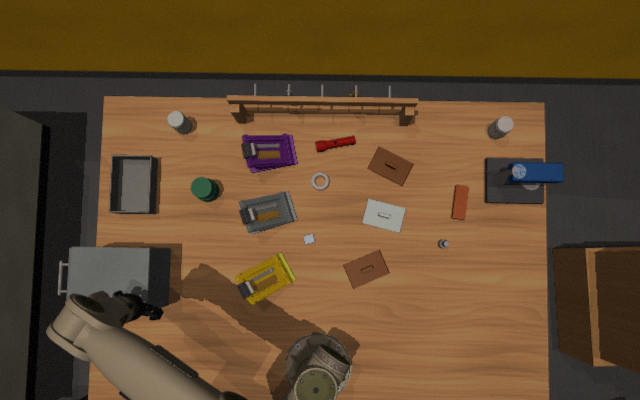

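The aluminium cover is at scene (259,243) / top (384,215). Its look-alikes are the brown plates at scene (251,193) and (277,294). The grey case is at scene (375,178); the yellow case (337,135) and purple case (417,225) are decoys. I'll go over the grey case first, on the way to the cover.

move_arm(
  targets=[
    [[-60,-30,-50],[0,0,1],-1],
    [[-120,-60,-90],[0,0,2],-1],
    [[-180,-90,-130],[0,0,3],-1],
    [[-235,-120,-130],[0,0,4],-1],
    [[-290,-145,-130],[0,0,5],-1],
  ],
)

```text
clock: 1.72
tcp_pos: [0.4111, 0.3093, 0.3579]
orientation: [0.001, 0.603, 0.798, 0.001]
wrist_force: [0.6, 0.3, -1.0]
finger_gap: 0.0854
grip_force: 0.0
```

```bash
python3 - <<'E'
from h import *
s=env.get_state(); p=env.read_camera('wrist'); save(p,'w1')
print(s['tcp_pos'],s['orientation'],s['joint_pos'],{k:v for k,v in p.items() if k!='pixels'})
for t in ('seat','sill','nose'):
    print(t,[(np.round(d['centre'],3).tolist(),round(d['confidence'],2)) for d in env.landmark_of(t,p)])
E
```

```text
[0.41113292 0.30934668 0.35793265] [5.44275993e-04 6.02621158e-01 7.98026072e-01 1.35359976e-03] [4.88840566e-01 1.89260561e-01 1.90699792e-01 1.56932178e+00
 1.54171817e-04 1.78240559e+00] {'fovy': 66.344295199245, 'cx': 322.1058178632259, 'cy': 201.16771876316193, 'mount': array([[ 2.20912964e-04,  9.46461674e-01,  3.22816126e-01,
         8.16638643e-02],
       [ 9.99999390e-01,  1.40327737e-04, -1.09575583e-03,
         8.06903528e-04],
       [-1.08239096e-03,  3.22816172e-01, -9.46461065e-01,
        -1.43708024e-01],
       [ 0.00000000e+00,  0.00000000e+00,  0.00000000e+00,
         1.00000000e+00]]), 'shot': 3}
seat [([0.743, 0.182, 0.083], 0.85), ([0.531, 0.182, 0.074], 0.79), ([0.305, 0.184, 0.08], 0.64)]
sill [([0.551, 0.131, 0.03], 0.7), ([0.333, 0.134, 0.033], 0.57), ([0.756, 0.129, 0.034], 0.56)]
nose [([0.279, 0.225, 0.13], 0.53), ([0.734, 0.222, 0.122], 0.5), ([0.52, 0.223, 0.131], 0.44)]
```

View pics/w1.png

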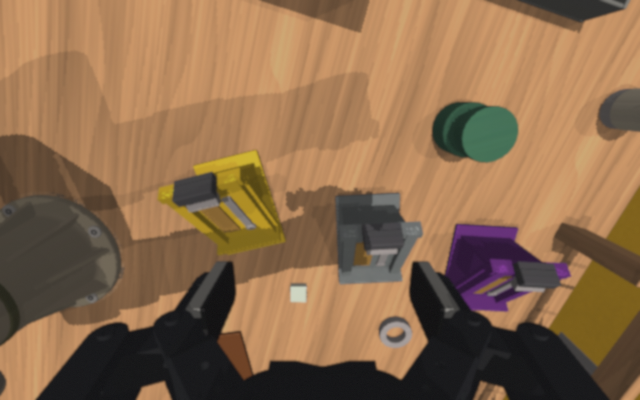

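The grey case is at (370,240), between the yellow (225,205) and purple (500,265) ones. I'm seeing it from behind its catch, so I'll take a front view on the way to the cover.

move_arm(
  targets=[
    [[-60,8,0],[0,0,0],-1],
    [[-120,16,0],[0,0,0],-1],
    [[-180,24,10],[0,0,0],-1],
    [[-240,32,20],[0,0,0],-1],
    [[-300,38,30],[0,0,0],-1],
  ],
)

```text
clock: 2.55
tcp_pos: [0.5302, 0.0334, 0.3258]
orientation: [-0.0, 0.599, 0.801, 0.0]
wrist_force: [0.7, 1.0, 0.6]
finger_gap: 0.0854
grip_force: 0.0
```

```bash
python3 - <<'E'
from h import *
s=env.get_state(); p=env.read_camera('wrist'); save(p,'w2')
print(s['tcp_pos'],s['orientation'])
for t in ('seat','sill','nose'):
    print(t,[(np.round(d['centre'],3).tolist(),round(d['confidence'],2)) for d in env.landmark_of(t,p)])
# project predicted seat corners
import json
json.dump({'tcp':s['tcp_pos'].tolist(),'q':s['orientation'].tolist()},open('w2.json','w'))
cv2.imwrite('pics/w2c.png',cv2.resize(cv2.imread('pics/w2.png')[0:300,150:510],None,fx=2,fy=2,interpolation=cv2.INTER_CUBIC))
E
```

```text
[0.53021897 0.03336959 0.32582986] [-2.09443380e-04  5.98887054e-01  8.00833432e-01  2.58346633e-04]
seat [([0.536, 0.182, 0.072], 0.96), ([0.746, 0.181, 0.079], 0.76)]
sill [([0.328, 0.136, 0.035], 0.82), ([0.754, 0.13, 0.034], 0.82), ([0.552, 0.131, 0.03], 0.62)]
nose [([0.734, 0.222, 0.121], 0.75)]
```

View pics/w2c.png

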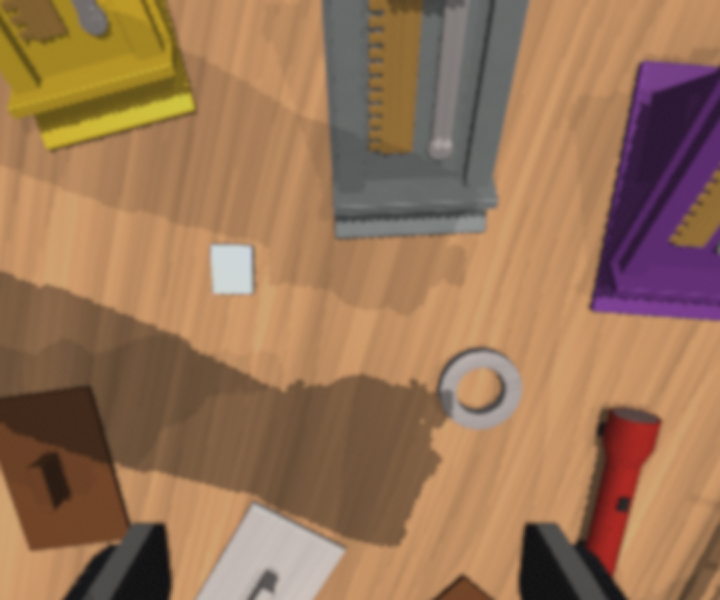

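The view shows the grey sill edge at crop (335–490, 205–235), but the seat's top is cut off. I'll back off down-slope to get the whole face in.

move_arm(
  targets=[
    [[-50,0,0],[0,0,0],-1],
    [[-90,0,0],[0,0,0.2],-1],
    [[-90,0,0],[0,0,0.2],-1],
  ],
)

```text
clock: 3.12
tcp_pos: [0.5555, -0.0528, 0.3263]
orientation: [-0.0, 0.614, 0.789, 0.0]
wrist_force: [-0.7, 0.0, -1.5]
finger_gap: 0.0854
grip_force: 0.0
```

```bash
cat >> h.py <<'E'
def campose(p,s):
    M=np.eye(4);M[:3,:3]=rot(s['orientation']).as_matrix();M[:3,3]=s['tcp_pos']
    return np.linalg.inv(M@p['mount'])
def proj(E,p,P):
    f=200/np.tan(np.radians(p['fovy']/2)); c=np.atleast_2d(P)@E[:3,:3].T+E[:3,3]
    return np.c_[p['cx']+f*c[:,0]/-c[:,2],p['cy']-f*c[:,1]/-c[:,2]]
def seatM(x,y,yaw,z=.078,tilt=40):  # yaw: azimuth of up-slope, deg
    a,t=np.radians(yaw),np.radians(tilt);h=np.array([np.cos(a),np.sin(a),0])
    X=np.cos(t)*h+[0,0,np.sin(t)];Z=-np.sin(t)*h+[0,0,np.cos(t)];Y=np.cross(Z,X)
    M=np.eye(4);M[:3,:3]=np.c_[X,Y,Z];M[:3,3]=[x,y,z];return M
E
python3 - <<'E'
from h import *
import pickle
s=env.get_state(); p=env.read_camera('wrist'); pickle.dump((s,p),open('w3.pkl','wb'))
print(s['tcp_pos'],s['orientation'])
for t in ('seat','sill','nose'):
    print(t,[(np.round(d['centre'],3).tolist(),round(d['confidence'],2)) for d in env.landmark_of(t,p)])
E=campose(p,s); M=seatM(.534,.181,109)
L=np.array([[-70.5,-55,13],[-70.5,55,13],[-78.5,-55,13],[-78.5,55,13],[65,-20,8],[65,20,8],[86,-25,18],[86,25,18]])/1000
u=proj(E,p,L@M[:3,:3].T+M[:3,3]);print(u.round())
c=p['pixels'][:,:,::-1].copy()
for q in u: cv2.circle(c,(int(q[0]),int(q[1])),1,(0,0,255),-1)
cv2.imwrite('pics/w3c.png',cv2.resize(c[0:240,200:520],None,fx=2.5,fy=2.5,interpolation=cv2.INTER_CUBIC))
E
```

```text
[ 0.55546181 -0.05275042  0.32627418] [-5.24843632e-05  6.14108113e-01  7.89221900e-01  1.24416029e-04]
seat [([0.746, 0.179, 0.082], 0.63)]
sill [([0.757, 0.127, 0.036], 0.89), ([0.55, 0.132, 0.031], 0.72)]
nose []
[[ 400.   17.]
 [ 311.   25.]
 [ 399.   24.]
 [ 311.   32.]
 [ 382. -145.]
 [ 336. -140.]
 [ 394. -182.]
 [ 330. -175.]]
```

View pics/w3c.png

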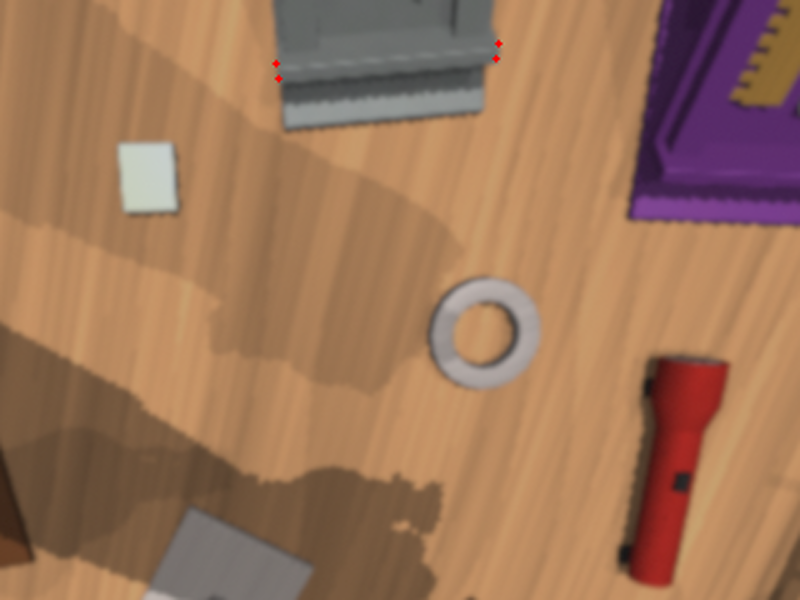

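The camera actually looks back towards the tool. The predicted sill corners (red) lie within about 1 px of the real edge, so the case pose (0.533, 0.1815, azimuth 109°) is good. Next I'll go above the cover and check the case overlay in the earlier w2 image.

move_arm(
  targets=[
    [[-50,-20,30],[0,0,0],-1],
    [[-100,-40,70],[0,0,0],-1],
    [[-155,-65,100],[0,0,0],-1],
    [[-155,-65,100],[0,0,0],-1],
  ],
)

```text
clock: 3.82
tcp_pos: [0.5284, -0.2203, 0.2241]
orientation: [-0.002, 0.615, 0.788, -0.0]
wrist_force: [0.9, 0.9, 0.0]
finger_gap: 0.0855
grip_force: 0.0
```

```bash
python3 - <<'E'
from h import *
import pickle,json
s=env.get_state(); p=env.read_camera('wrist'); pickle.dump((s,p),open('w4.pkl','wb'))
print(s['tcp_pos'],s['orientation'],s['joint_pos'])
print([(np.round(d['centre'],3).tolist(),round(d['confidence'],2)) for d in env.landmark_of('cover',p)])
r=env.regions_of('cover',p)
E=campose(p,s);Ei=np.linalg.inv(E);f=200/np.tan(np.radians(p['fovy']/2))
def toplane(u,z):
    u=np.atleast_2d(u);d=np.c_[(u[:,0]-p['cx'])/f,-(u[:,1]-p['cy'])/f,-np.ones(len(u))]@Ei[:3,:3].T;o=Ei[:3,3]
    return o+d*((z-o[2])/d[:,2])[:,None]
for d in r:
    m=d['mask'].astype(np.uint8); ys,xs=np.nonzero(m)
    if len(xs)<500: continue
    P=toplane(np.c_[xs,ys],.008)[:,:2]
    (c,wh,a)=cv2.minAreaRect((P*1000).astype(np.float32)); print(d['confidence'],len(xs),np.round(c,1),np.round(wh,1),round(a,1),(xs.min(),xs.max(),ys.min(),ys.max()))
c=cv2.imread('pics/w2.png');s2=json.load(open('w2.json'));s2={'tcp_pos':s2['tcp'],'orientation':np.array(s2['q'])}
E2=campose(p,s2);M=seatM(.533,.1815,109)
L=np.array([[-70.5,-55,13],[-70.5,55,13],[-78.5,-55,13],[-78.5,55,13],[-70,-50,0],[-70,50,0],[30,-50,0],[30,50,0],[0,-34,0],[0,34,0]])/1000
u=proj(E2,p,L@M[:3,:3].T+M[:3,3]);print(u.round(1).tolist())
k=cv2.resize(c[0:130,290:420],None,fx=4.6,fy=4.6,interpolation=cv2.INTER_CUBIC)
for q in u: cv2.circle(k,(int((q[0]-290+.5)*4.6),int((q[1]+.5)*4.6)),2,(0,0,255),-1)
k2=cv2.resize(p['pixels'][:,100:540,::-1],(200,182))
k=np.hstack([k,np.zeros((k.shape[0],200,3),np.uint8)]);k[:182,-200:]=k2
cv2.imwrite('pics/w4c.png',k)
E
```

```text
[ 0.52844393 -0.22027039  0.22408718] [-1.84096368e-03  6.15169585e-01  7.88392611e-01 -2.86955661e-04] [-5.35068792e-01  3.13516154e-01  2.88469386e-02  1.28985213e+00
 -1.00952564e-04  7.90136206e-01]
[([0.337, -0.167, -0.004], 0.67), ([0.53, -0.224, -0.0], 0.66), ([0.706, -0.245, -0.001], 0.64)]
0.79 8581 [ 531.  -224.4] [140.4  92.2] 76.3 (np.int64(266), np.int64(384), np.int64(102), np.int64(234))
0.6 7412 [ 708.4 -246.9] [140.2  95.7] 63.3 (np.int64(391), np.int64(520), np.int64(160), np.int64(273))
0.55 11423 [ 342.9 -164.8] [ 92.9 139.8] 24.4 (np.int64(107), np.int64(226), np.int64(0), np.int64(150))
[[398.5, 97.2], [315.4, 101.1], [397.4, 102.0], [315.7, 105.8], [393.3, 90.5], [318.9, 94.0], [408.8, 12.7], [314.9, 17.5], [389.4, 40.7], [330.2, 43.6]]
```

View pics/w4c.png

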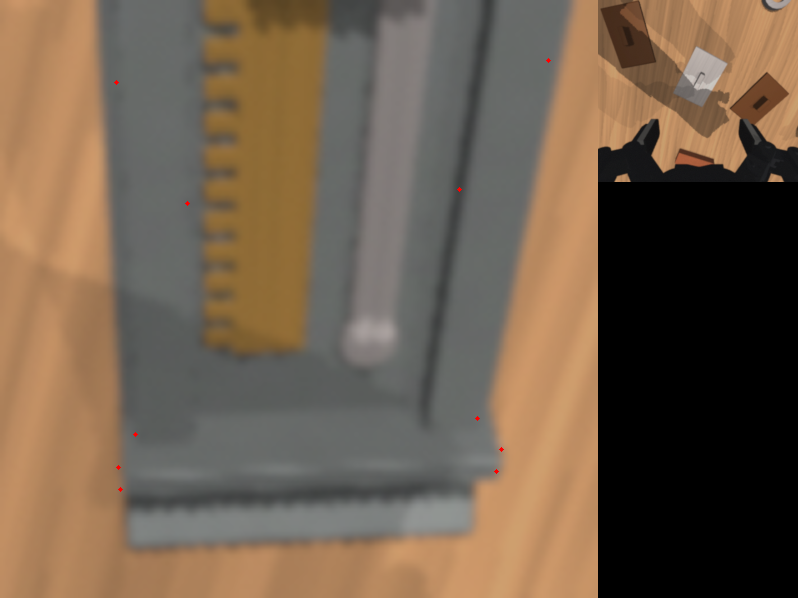

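In the crop the rails line up laterally, the yaw matches, and the sill is about 1 px off. The thumbnail shows the light aluminium cover centred at about (700,75), with brown plates at (630,35) and (760,98). The rectangle fit gives the cover at (0.530, -0.224), axis 76.3°. Descending to grasp.

move_arm(
  targets=[
    [[-4,1,50],[0,0,1],-1],
    [[-4,1,100],[0,0,2],-1],
    [[-4,1,150],[0,0,2.8],-1],
    [[-4,1,190],[0,0,2.8],-1],
    [[-4,1,213],[0,0,2.8],-1],
  ],
  squeeze=60,
)

```text
clock: 4.6
tcp_pos: [0.5325, -0.2206, 0.0126]
orientation: [-0.0, 0.786, 0.618, 0.0]
wrist_force: [0.4, 0.1, 1.0]
finger_gap: 0.0855
grip_force: 0.0
```

move_arm(
  targets=[
    [[0,0,0],[0,0,0],-1],
    [[0,0,0],[0,0,0],1],
    [[0,0,0],[0,0,0],1],
    [[0,0,0],[0,0,0],1],
    [[0,0,0],[0,0,0],1],
  ],
)

```text
clock: 5.22
tcp_pos: [0.5316, -0.2233, 0.0139]
orientation: [-0.0, 0.787, 0.617, -0.0]
wrist_force: [-6.8, 0.8, 4.4]
finger_gap: 0.0123
grip_force: 2.4
```

move_arm(
  targets=[
    [[0,0,0],[0,0,0],1],
    [[0,0,0],[0,0,0],1],
    [[0,0,-30],[0,0,0],1],
    [[0,0,-80],[0,0,0],1],
    [[0,0,-130],[0,0,0],1],
  ],
  squeeze=60,
)

```text
clock: 5.85
tcp_pos: [0.5311, -0.2228, 0.1435]
orientation: [-0.001, 0.787, 0.617, -0.0]
wrist_force: [0.1, -0.2, -3.1]
finger_gap: 0.0109
grip_force: 59.6
```

```bash
python3 - <<'E'
from h import *
import pickle
s=env.get_state(); p=env.read_camera('wrist'); pickle.dump((s,p),open('w5.pkl','wb')); save(p,'w5')
print(s['tcp_pos'],s['orientation'],s['joint_pos'],s['finger_gap'],s['grip_force'],s['wrist_force'])
r=env.regions_of('cover',p)
for d in r: 
    ys,xs=np.nonzero(d['mask']); print(d['confidence'],len(xs),xs.min(),xs.max(),ys.min(),ys.max())
E
```

```text
[ 0.53110871 -0.22284516  0.14348666] [-1.19007699e-03  7.87149183e-01  6.16761403e-01 -3.44020239e-04] [-5.36737377e-01  3.56302036e-01 -1.11299596e-01  1.10566271e+00
  2.17830953e-04  1.27561039e+00] 0.010901212559672597 59.57125425338745 [ 0.14655968 -0.17655864 -3.12530797]
0.76 28601 229 416 128 355
0.71 14434 20 198 84 255
0.69 14951 440 593 79 243
```

View pics/w5.png

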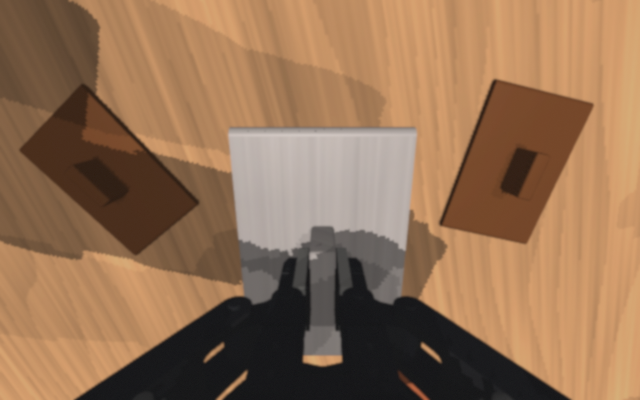

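The cover hangs square in the grip, with its far edge at row ~129, columns 230–416. I'll work out its offset in the tool frame and the placing poses.

```bash
python3 - <<'E'
from h import *
import pickle
s,p=pickle.load(open('w5.pkl','rb'));Ei=p['mount'];f=200/np.tan(np.radians(p['fovy']/2))
# edge row refine
g=p['pixels'].astype(float).sum(2)[100:150,260:390].mean(1);print(np.round(g[15:40]).astype(int))
for zt in (.005,.0135):
  for u in ((230,129),(322,129),(322,127),(416,129)):
    d=Ei[:3,:3]@np.array([(u[0]-p['cx'])/f,-(u[1]-p['cy'])/f,-1]);o=Ei[:3,3];print(zt,u,np.round((o+d*(zt-o[2])/d[2])*1000,1))
E
```

```text
[385 385 386 386 386 386 386 387 387 386 381 370 370 400 438 467 491 517
 549 579 589 576 562 557 555]
0.005 (230, 129) [ 67.9 -42.2   5. ]
0.005 (322, 129) [67.9  1.5  5. ]
0.005 (322, 127) [68.8  1.5  5. ]
0.005 (416, 129) [67.9 46.2  5. ]
0.0135 (230, 129) [ 67.  -44.7  13.5]
0.0135 (322, 129) [67.   1.5 13.5]
0.0135 (322, 127) [68.   1.5 13.5]
0.0135 (416, 129) [67.  48.8 13.5]
```

```bash
cat >> h.py <<'E'
SEAT=(.532,.181,109); X0,ZU=-.002,.0135
def toolgoal(th,up,out,seat=None):
    """tool pose with the cover leaning th deg, its lower end up/out mm from sill contact"""
    M=seatM(*(seat or SEAT));t=np.radians(th)
    c,s_=np.cos(t),np.sin(t)
    X=np.array([c,0,s_]);Z=np.array([-s_,0,c]);Y=np.array([0,1,0])
    O=np.array([-.0665+up/1e3,0,.004+out/1e3])+.066*X-.004*Z
    Rc=np.c_[X,-Y,-Z]; pt=O-Rc@np.array([X0,0,ZU])
    return M[:3,:3]@pt+M[:3,3], R.from_matrix(M[:3,:3]@Rc)
def rel(goal,s):
    q=rot(s['orientation']);return np.round(q.inv().apply(goal[0]-s['tcp_pos'])*1e3,1),np.round(np.degrees((q.inv()*goal[1]).as_rotvec())/10,2)
E
python3 - <<'E'
from h import *
s=env.get_state()
for a in ((10,8,60),(10,8,20),(10,6,3),(4.5,0,0)):
    g=toolgoal(*a);print(a,g[0].round(4),rel(g,s))
E
```

```text
(10, 8, 60) [0.5481 0.1342 0.1476] (array([ 3.52e+02, -7.31e+01, -3.00e-01]), array([ 1.48,  4.89, -3.05]))
(10, 8, 20) [0.5398 0.1585 0.117 ] (array([373.6, -87.3,  30.2]), array([ 1.48,  4.89, -3.05]))
(10, 6, 3) [0.5367 0.1674 0.1027] (array([381.6, -92.6,  44.4]), array([ 1.48,  4.89, -3.05]))
(4.5, 0, 0) [0.5358 0.17   0.0928] (array([383.9, -94.1,  54.3]), array([ 1.32,  4.35, -3.1 ]))
```

move_arm(
  targets=[
    [[40,-10,-60],[0.2,0.8,-0.5],1],
    [[90,-20,-110],[0.45,1.5,-0.95],1],
    [[150,-30,-120],[0.7,2.3,-1.45],1],
    [[210,-45,-120],[0.95,3.1,-1.95],1],
    [[265,-55,-115],[1.2,3.9,-2.4],1],
  ],
)

```text
clock: 6.58
tcp_pos: [0.542, 0.0406, 0.2584]
orientation: [-0.285, 0.594, 0.725, 0.199]
wrist_force: [0.6, 0.2, -3.6]
finger_gap: 0.0108
grip_force: 59.7
```

```bash
python3 - <<'E'
from h import *
s=env.get_state();print(s['tcp_pos'],s['joint_pos'])
print(rel(toolgoal(10,8,60),s))
E
```

```text
[0.54200907 0.0405743  0.2583798 ] [-0.37408373  0.53636017  0.23598395  1.74915777  0.54577937  0.8622015 ]
(array([ -2.7,  31.6, 141.6]), array([ 0.27,  0.93, -0.67]))
```

move_arm(
  targets=[
    [[-1,15,45],[0.15,0.5,-0.35],1],
    [[-3,32,90],[0.27,0.93,-0.67],1],
    [[-3,32,120],[0.27,0.93,-0.67],1],
    [[-3,32,142],[0.27,0.93,-0.67],1],
    [[-3,32,142],[0.27,0.93,-0.67],1],
  ],
)

```text
clock: 7.2
tcp_pos: [0.5463, 0.1339, 0.1447]
orientation: [-0.346, 0.527, 0.737, 0.243]
wrist_force: [0.2, 0.5, -2.7]
finger_gap: 0.0107
grip_force: 59.6
```

```bash
python3 - <<'E'
from h import *
import pickle
s=env.get_state();print(s['tcp_pos'],s['joint_pos'],s['wrist_force'])
for a in ((10,8,60),(10,8,15),(10,6,3),(4.5,0,0)): print(a,rel(toolgoal(*a),s))
p=env.read_camera('wrist');pickle.dump((s,p),open('w6.pkl','wb'));save(p,'w6')
E=campose(p,s);M=seatM(*SEAT)
# case edges expected: rails at +-55, sill
L=np.array([[86,-25,18],[86,25,18],[60,-50,0],[60,50,0],[60,-55,0],[60,55,0],[-70.5,-55,13],[-70.5,55,13]])/1000
print(proj(E,p,L@M[:3,:3].T+M[:3,3]).round(1).tolist())
c=p['pixels'][:,:,::-1].copy()
for q in proj(E,p,L@M[:3,:3].T+M[:3,3]): cv2.circle(c,(int(q[0]),int(q[1])),1,(0,0,255),-1)
cv2.imwrite('pics/w6c.png',c)
E
```

```text
[0.5463069  0.13391612 0.14465399] [-0.26029929  0.68752879  0.10294102  1.57743284  0.68534128  0.76399576] [ 0.23092898  0.53034373 -2.73296522]
(10, 8, 60) (array([ 2.1,  1.8, -2.2]), array([-0.03,  0.  , -0.02]))
(10, 8, 15) (array([-5.8,  2. , 42.1]), array([-0.03,  0.  , -0.02]))
(10, 6, 3) (array([-9.8,  2.1, 53.6]), array([-0.03,  0.  , -0.02]))
(4.5, 0, 0) (array([-15.6,   2.2,  62.1]), array([-0.03, -0.55, -0.02]))
[[359.2, 118.7], [288.1, 118.9], [388.4, 155.8], [259.1, 156.1], [394.9, 155.8], [252.7, 156.1], [393.0, 321.6], [255.0, 321.5]]
```

View pics/w6c.png

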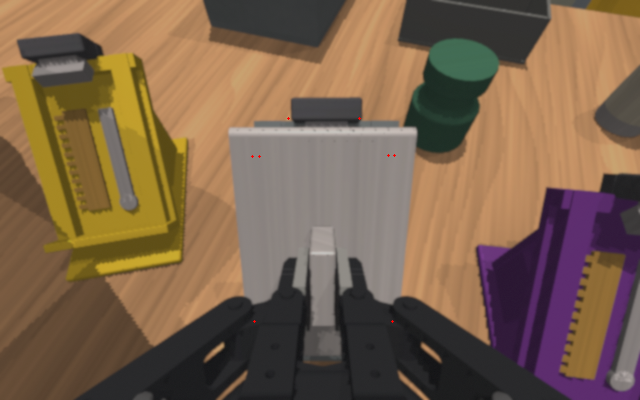

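The overlay shows the housing centred at column 326.5 and the cover at 323. Once the wrist camera's own lateral bias is taken out, that is the ~2 mm shift already computed. The edges are parallel, so I'll lower it towards the sill.

move_arm(
  targets=[
    [[-2,2,15],[0,0,0],1],
    [[-4,2,30],[0,0,0],1],
    [[-6,2,42],[0,0,0],1],
    [[-8,2,48],[0,0,0],1],
    [[-8,2,48],[0,0,0],1],
  ],
)

```text
clock: 7.88
tcp_pos: [0.5394, 0.1636, 0.11]
orientation: [-0.344, 0.527, 0.738, 0.244]
wrist_force: [-0.0, 0.0, -2.6]
finger_gap: 0.0112
grip_force: 59.9
```

```bash
cat > st.py <<'E'
from h import *
s=env.get_state();q=rot(s['orientation']);print(s['tcp_pos'].round(4),'F tool',q.inv().apply(s['wrist_force']).round(1),'M tool',q.inv().apply(s['ft_torque']).round(2),s['joint_pos'].round(2))
for a in ((10,8,15),(10,6,3),(10,0,0),(4.5,0,0)): print(a,rel(toolgoal(*a),s))
E
python3 st.py
```

```text
[0.5394 0.1636 0.11  ] F tool [-2.   0.   1.7] M tool [ 0.09 -1.22 -0.04] [-0.22  0.69  0.02  1.46  0.71  0.81]
(10, 8, 15) (array([ 1.3, -1.3, -3.4]), array([-0.01,  0.01, -0.01]))
(10, 6, 3) (array([-2.8, -1.3,  8.1]), array([-0.01,  0.01, -0.01]))
(10, 0, 0) (array([-9.2, -1.3, 10. ]), array([-0.01,  0.01, -0.01]))
(4.5, 0, 0) (array([-8.6, -1.3, 16.6]), array([-0.01, -0.54, -0.01]))
```

move_arm(
  targets=[
    [[-2,-1,4],[0,0,0],1],
    [[-3,-1,8],[0,0,0],1],
    [[-3,-1,8],[0,0,0],1],
  ],
)

```text
clock: 8.25
tcp_pos: [0.537, 0.1672, 0.1025]
orientation: [-0.344, 0.527, 0.738, 0.244]
wrist_force: [-0.2, -0.0, -3.6]
finger_gap: 0.0107
grip_force: 59.9
```

```bash
python3 st.py
```

```text
[0.537  0.1672 0.1025] F tool [-2.8 -0.2  2.4] M tool [-0.01 -1.26  0.02] [-0.21  0.69  0.    1.43  0.71  0.82]
(10, 8, 15) (array([  4.3,  -0.3, -11.4]), array([-0.01,  0.01, -0.01]))
(10, 6, 3) (array([ 0.3, -0.3,  0.1]), array([-0.01,  0.01, -0.01]))
(10, 0, 0) (array([-6.1, -0.3,  2. ]), array([-0.01,  0.01, -0.01]))
(4.5, 0, 0) (array([-5.5, -0.2,  8.6]), array([-0.01, -0.54, -0.01]))
```

move_arm(
  targets=[
    [[-2,0,0],[0,0,0],1],
    [[-4,0,1],[0,0,0],1],
    [[-5,0,1],[0,0,0],1],
    [[-5,0,1],[0,0,0],1],
  ],
)

```text
clock: 8.75
tcp_pos: [0.538, 0.1647, 0.0982]
orientation: [-0.344, 0.527, 0.738, 0.244]
wrist_force: [0.0, 0.4, -3.1]
finger_gap: 0.0108
grip_force: 59.9
```

```bash
python3 st.py
```

```text
[0.538  0.1647 0.0982] F tool [-2.1  0.2  2.3] M tool [ 0.   -1.22 -0.02] [-0.22  0.7   0.    1.43  0.71  0.82]
(10, 8, 15) (array([  9.4,  -0.5, -12.1]), array([-0.  ,  0.01, -0.01]))
(10, 6, 3) (array([ 5.3, -0.4, -0.7]), array([-0.  ,  0.01, -0.01]))
(10, 0, 0) (array([-1.1, -0.4,  1.3]), array([-0.  ,  0.01, -0.01]))
(4.5, 0, 0) (array([-0.5, -0.4,  7.8]), array([-0.  , -0.54, -0.01]))
```

No contact yet. Creeping further down-slope.

move_arm(
  targets=[
    [[-1,0,0],[0,0,0],1],
    [[-2,0,0],[0,0,0],1],
    [[-2,0,0],[0,0,0],1],
  ],
)

```text
clock: 9.12
tcp_pos: [0.5384, 0.1636, 0.0967]
orientation: [-0.344, 0.527, 0.738, 0.244]
wrist_force: [-0.6, 0.6, -2.6]
finger_gap: 0.0109
grip_force: 59.9
```

```bash
python3 st.py|head -1
```

```text
[0.5384 0.1636 0.0967] F tool [-1.5 -0.4  2.2] M tool [-0.05 -1.18 -0.02] [-0.22  0.7   0.01  1.43  0.71  0.81]
```

move_arm(
  targets=[
    [[-1,0,0],[0,0,0],1],
    [[-1,0,0],[0,0,0],1],
  ],
)

```text
clock: 9.38
tcp_pos: [0.5386, 0.163, 0.0959]
orientation: [-0.344, 0.527, 0.738, 0.244]
wrist_force: [-0.7, -0.2, -4.1]
finger_gap: 0.0106
grip_force: 59.9
```

```bash
python3 st.py
```

```text
[0.5386 0.163  0.0959] F tool [-3.1 -0.7  2.7] M tool [-0.02 -1.25 -0.  ] [-0.22  0.7   0.01  1.43  0.71  0.81]
(10, 8, 15) (array([ 12.3,  -0.4, -12.1]), array([-0.  ,  0.01, -0.01]))
(10, 6, 3) (array([ 8.2, -0.4, -0.7]), array([-0.  ,  0.01, -0.01]))
(10, 0, 0) (array([ 1.8, -0.4,  1.3]), array([-0.  ,  0.01, -0.01]))
(4.5, 0, 0) (array([ 2.4, -0.4,  7.8]), array([-0.  , -0.54, -0.01]))
```

move_arm(
  targets=[
    [[-1,0,0],[0,0,0],1],
    [[-1.5,0,0],[0,0,0],1],
    [[-1.5,0,0],[0,0,0],1],
  ],
)

```text
clock: 9.75
tcp_pos: [0.5387, 0.1628, 0.0959]
orientation: [-0.344, 0.527, 0.737, 0.245]
wrist_force: [-1.9, 3.7, 4.8]
finger_gap: 0.0105
grip_force: 60.2
```

```bash
python3 st.py|head -1
```

```text
[0.5387 0.1628 0.0959] F tool [ 6.3 -0.6  0. ] M tool [ 0.12  0.54 -0.01] [-0.22  0.7   0.01  1.43  0.71  0.81]
```

move_arm(
  targets=[
    [[-1,0,0],[0,0,0],1],
    [[-1.5,0,0],[0,0,0],1],
    [[-1.5,0,0],[0,0,0],1],
  ],
)

```text
clock: 10.12
tcp_pos: [0.5388, 0.1627, 0.0959]
orientation: [-0.345, 0.527, 0.737, 0.246]
wrist_force: [-4.0, 5.4, 9.8]
finger_gap: 0.0107
grip_force: 60.5
```

```bash
python3 st.py
```

```text
[0.5388 0.1627 0.0959] F tool [11.6 -2.1 -1.4] M tool [0.31 1.64 0.01] [-0.22  0.71  0.01  1.43  0.71  0.81]
(10, 8, 15) (array([ 12.6,  -0.5, -11.8]), array([ 0.  , -0.01, -0.02]))
(10, 6, 3) (array([ 8.5, -0.5, -0.4]), array([ 0.  , -0.01, -0.02]))
(10, 0, 0) (array([ 2. , -0.5,  1.5]), array([ 0.  , -0.01, -0.02]))
(4.5, 0, 0) (array([ 2.6, -0.5,  8.1]), array([-0.  , -0.56, -0.02]))
```

Sill contact found. I'll ease off the force, then seek the seat surface.

move_arm(
  targets=[
    [[1.5,0,1],[0,0,0],1],
    [[1.5,0,2],[0,0,0],1],
    [[1.5,0,2],[0,0,0],1],
  ],
)

```text
clock: 10.5
tcp_pos: [0.5385, 0.1635, 0.0955]
orientation: [-0.344, 0.527, 0.738, 0.245]
wrist_force: [-3.2, -1.9, 10.6]
finger_gap: 0.0108
grip_force: 61.3
```

```bash
python3 st.py
```

```text
[0.5385 0.1635 0.0955] F tool [ 7.6 -3.7 -7.3] M tool [0.69 0.48 0.03] [-0.22  0.7   0.    1.43  0.71  0.81]
(10, 8, 15) (array([ 12.3,  -0.5, -12.9]), array([ 0.  ,  0.01, -0.01]))
(10, 6, 3) (array([ 8.2, -0.5, -1.4]), array([ 0.  ,  0.01, -0.01]))
(10, 0, 0) (array([ 1.8, -0.5,  0.5]), array([ 0.  ,  0.01, -0.01]))
(4.5, 0, 0) (array([ 2.4, -0.5,  7.1]), array([ 0.  , -0.54, -0.01]))
```

move_arm(
  targets=[
    [[0.5,0,-0.5],[0,0,0],1],
    [[0.7,0,1],[0,-0.15,0],1],
    [[0.8,0,3],[0,-0.3,0],1],
    [[1,0,4.2],[0,-0.4,0],1],
    [[1,0,4.2],[0,-0.4,0],1],
  ],
)

```text
clock: 11.12
tcp_pos: [0.5374, 0.1672, 0.0928]
orientation: [-0.317, 0.535, 0.75, 0.226]
wrist_force: [-2.0, -0.8, 6.7]
finger_gap: 0.0107
grip_force: 60.8
```

```bash
python3 st.py
```

```text
[0.5374 0.1672 0.0928] F tool [ 4.8 -2.2 -4.7] M tool [ 0.33 -0.07  0.1 ] [-0.19  0.66 -0.03  1.36  0.67  0.88]
(10, 8, 15) (array([ 10.5,  -0.6, -18.3]), array([-0.  ,  0.42, -0.01]))
(10, 6, 3) (array([ 7.3, -0.6, -6.6]), array([-0.  ,  0.42, -0.01]))
(10, 0, 0) (array([ 1. , -0.6, -4.2]), array([-0.  ,  0.42, -0.01]))
(4.5, 0, 0) (array([ 2.1, -0.6,  2.3]), array([-0.  , -0.13, -0.01]))
```

move_arm(
  targets=[
    [[0.2,0,0.6],[0,-0.06,0],1],
    [[0.3,0,1.2],[0,-0.12,0],1],
    [[0.3,0,1.2],[0,-0.12,0],1],
  ],
)

```text
clock: 11.5
tcp_pos: [0.5372, 0.1678, 0.0923]
orientation: [-0.309, 0.538, 0.753, 0.22]
wrist_force: [-0.6, -3.5, 7.3]
finger_gap: 0.0109
grip_force: 61.1
```

```bash
python3 st.py; python3 - <<'E'
from h import *
s=env.get_state()
a=env.read_camera('scene');b=env.read_camera('wrist');
A=cv2.resize(a['pixels'][110:230,310:470,::-1],(480,360),interpolation=cv2.INTER_CUBIC)
B=cv2.resize(b['pixels'][60:200,180:460,::-1],(720,360)) [:, 200:520]
cv2.imwrite('pics/c7.png',np.hstack([A,B]))
E
```

```text
[0.5372 0.1678 0.0923] F tool [ 2.9 -1.7 -7.4] M tool [0.51 0.15 0.05] [-0.18  0.64 -0.04  1.34  0.66  0.9 ]
(10, 8, 15) (array([ 10.1,  -0.7, -19.4]), array([ 0.  ,  0.53, -0.01]))
(10, 6, 3) (array([ 7.1, -0.7, -7.6]), array([ 0.  ,  0.53, -0.01]))
(10, 0, 0) (array([ 0.9, -0.7, -5.1]), array([ 0.  ,  0.53, -0.01]))
(4.5, 0, 0) (array([ 2.1, -0.7,  1.4]), array([ 0.  , -0.02, -0.01]))
```

View pics/c7.png

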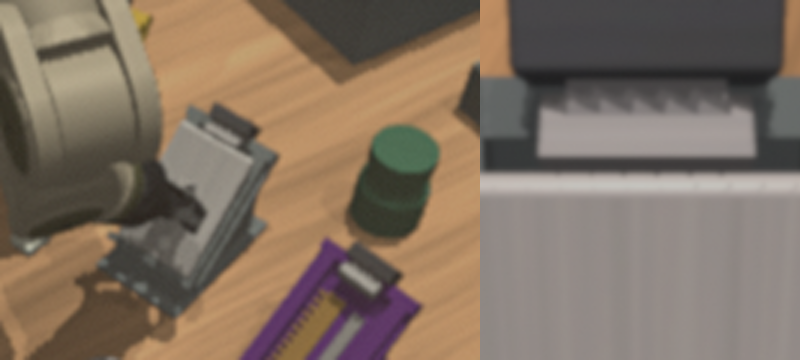

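The scene panel shows the cover leaning on the grey case with its handle out. In the wrist panel the nose is centred at column ≈322.5 and the cover at ≈323, so it is laterally aligned. It sits at 4.7° and touches the catch. Releasing and backing off.

move_arm(
  targets=[
    [[0.2,0,-0.7],[0,0,0],1],
    [[0.2,0,-0.7],[0,0,0],0.4],
    [[0.2,0,-0.7],[0,0,0],0.2],
    [[0.2,0,-0.7],[0,0,0],0],
    [[0.2,0,-0.7],[0,0,0],0],
  ],
)

```text
clock: 12.22
tcp_pos: [0.5369, 0.1679, 0.0914]
orientation: [-0.31, 0.538, 0.753, 0.22]
wrist_force: [-0.4, -0.8, -0.1]
finger_gap: 0.0427
grip_force: 0.0
```

move_arm(
  targets=[
    [[0,0,-10],[0,0,0],0],
    [[0,0,-30],[0,0,0],0],
    [[0,0,-55],[0,0,0],0],
    [[0,0,-80],[0,0,0],0],
    [[0,0,-80],[0,0,0],1],
  ],
)

```text
clock: 12.85
tcp_pos: [0.5569, 0.1132, 0.1497]
orientation: [-0.308, 0.538, 0.753, 0.221]
wrist_force: [0.2, -0.3, -0.4]
finger_gap: 0.0254
grip_force: 0.0
```

```bash
python3 st.py|head -1; python3 - <<'E'
from h import *
s=env.get_state()
a=env.read_camera('scene');b=env.read_camera('wrist');save(b,'w8');save(a,'s8')
for p in(a,b):
  for d in env.regions_of('cover',p):
    ys,xs=np.nonzero(d['mask']);print(round(d['confidence'],2),len(xs),xs.mean().round(),ys.mean().round(),xs.min(),xs.max(),ys.min(),ys.max())
A=cv2.resize(a['pixels'][130:230,330:430,::-1],(360,360),interpolation=cv2.INTER_CUBIC)
B=cv2.resize(b['pixels'][40:320,180:460,::-1],(440,440))
A=np.vstack([A,np.zeros((80,360,3),np.uint8)])
cv2.imwrite('pics/c8.png',np.hstack([A,B]))
E
```

```text
[0.5569 0.1132 0.1497] F tool [-0.6  0.1  0. ] M tool [-0.04 -0.62 -0.02] [-0.26  0.65  0.11  1.54  0.62  0.81]
0.76 1070 373.0 175.0 351 393 151 201
0.71 973 250.0 194.0 227 273 175 213
0.59 1716 278.0 295.0 252 304 277 312
0.83 17450 322.0 189.0 259 385 115 282
```

View pics/c8.png

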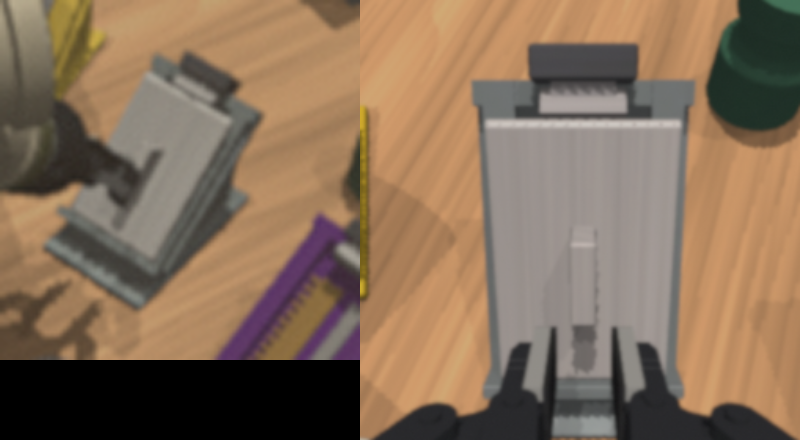

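Released cleanly: the cover leans on the sill and catch, centred on the case (margins 13 px each side), handle out. Now I'll compute the press approach square to the seat.

```bash
cat > pr.py <<'E'
from h import *
s=env.get_state();M=seatM(*SEAT);q=rot(s['orientation'])
Rg=R.from_matrix(np.c_[M[:3,0],-M[:3,1],-M[:3,2]])
print('tcp in seat mm',((s['tcp_pos']-M[:3,3])@M[:3,:3]*1e3).round(1),'F seat',(s['wrist_force']@M[:3,:3]).round(1),s['finger_gap'].round(4))
for pz in (45,17,8):
    print(pz,rel((M[:3,3]+M[:3,:3]@np.array([.044,0,pz/1e3]),Rg),s))
E
python3 pr.py; python3 - <<'E'
from h import *
M=seatM(*SEAT);print(((np.array([0.5369,0.1679,0.0914])-M[:3,3])@M[:3,:3]*1e3).round(1))
E
```

```text
[-2.1 -0.4 19.3]Traceback (most recent call last):
  File "pr.py", line 4, in <module>
    print('tcp in seat mm',((s['tcp_pos']-M[:3,3])@M[:3,:3]*1e3).round(1),'F seat',(s['wrist_force']@M[:3,:3]).round(1),s['finger_gap'].round(4))
                                                                                                                        ^^^^^^^^^^^^^^^^^^^^^
AttributeError: 'float' object has no attribute 'round'
```

```bash
sed -i "s/s\['finger_gap'\].round(4)/s['finger_gap']/; s/\.044,0/.041,0/" pr.py; python3 pr.py
```

```text
tcp in seat mm [-8.4 -0.  98.2] F seat [-0.6  0.   0.3] 4.561485920875567e-05
45 (array([44.9, -0. , 57.1]), array([-0.01, -0.47, -0.01]))
17 (array([42.5,  0. , 85. ]), array([-0.01, -0.47, -0.01]))
8 (array([41.8,  0.1, 94. ]), array([-0.01, -0.47, -0.01]))
```

move_arm(
  targets=[
    [[20,0,5],[0,-0.25,0],1],
    [[45,0,20],[0,-0.47,0],1],
    [[45,0,45],[0,-0.47,0],1],
    [[44,0,70],[0,-0.47,0],1],
    [[44,0,70],[0,-0.47,0],1],
  ],
)

```text
clock: 13.68
tcp_pos: [0.5267, 0.1924, 0.1283]
orientation: [-0.281, 0.545, 0.765, 0.197]
wrist_force: [-0.5, -0.6, 0.1]
finger_gap: -0.0003
grip_force: 0.0
```

```bash
python3 pr.py
```

```text
tcp in seat mm [42.   1.3 30.5] F seat [-0.3  0.7  0.4] -0.00028943875890863975
45 (array([ -0.9,   1.2, -14.5]), array([-0.03, -0.01, -0.01]))
17 (array([-1. ,  1.4, 13.5]), array([-0.03, -0.01, -0.01]))
8 (array([-1. ,  1.4, 22.5]), array([-0.03, -0.01, -0.01]))
```

move_arm(
  targets=[
    [[-1,1,6],[0,0,0],1],
    [[-1,1,10],[0,0,0],1],
    [[-1,1,12],[0,0,0],1],
    [[-1,1,13],[0,0,0],1],
  ],
)

```text
clock: 14.18
tcp_pos: [0.5278, 0.1981, 0.1191]
orientation: [-0.279, 0.546, 0.765, 0.198]
wrist_force: [0.6, 0.7, -0.2]
finger_gap: 0.0001
grip_force: 0.0
```

```bash
python3 pr.py|head -1
```

```text
tcp in seat mm [39.8 -1.6 20.2] F seat [ 0.2 -0.8 -0.5] 0.00012250376833422192
```

move_arm(
  targets=[
    [[0,0,1],[0,0,0],1],
    [[0,0,2],[0,0,0],1],
    [[0,0,3],[0,0,0],1],
  ],
)

```text
clock: 14.55
tcp_pos: [0.5273, 0.1999, 0.1172]
orientation: [-0.279, 0.546, 0.765, 0.198]
wrist_force: [-0.3, -3.2, 4.3]
finger_gap: -0.0003
grip_force: 2.7
```

```bash
python3 pr.py|head -1
```

```text
tcp in seat mm [40.  -1.7 17.6] F seat [0.5 1.3 5.2] -0.00032810748913536747
```

move_arm(
  targets=[
    [[0,0,1],[0,0,0],1],
    [[0,0,2],[0,0,0],1],
    [[0,0,3],[0,0,0],1],
    [[0,0,3],[0,0,0],1],
  ],
)

```text
clock: 15.05
tcp_pos: [0.5268, 0.2017, 0.1153]
orientation: [-0.278, 0.546, 0.765, 0.198]
wrist_force: [0.0, -4.6, 5.6]
finger_gap: 0.0003
grip_force: 3.9
```

```bash
python3 pr.py|head -1
```

```text
tcp in seat mm [40.3 -1.8 14.9] F seat [0.3 1.5 7.1] 0.00028794333760129434
```

move_arm(
  targets=[
    [[0,0,1],[0,0,0],1],
    [[0,0,2],[0,0,0],1],
    [[0,0,3],[0,0,0],1],
    [[0,0,3],[0,0,0],1],
  ],
)

```text
clock: 15.55
tcp_pos: [0.5254, 0.204, 0.1117]
orientation: [-0.279, 0.546, 0.765, 0.198]
wrist_force: [-1.0, -0.3, 0.2]
finger_gap: -0.0
grip_force: 0.0
```

```bash
python3 pr.py|head -1
```

```text
tcp in seat mm [40.  -1.2 10.5] F seat [0.2 1.  0.2] -2.5198730315680972e-05
```

The force dropped, so the catch has snapped. Now pressing on to a firm hold.

move_arm(
  targets=[
    [[0,0,1],[0,0,0],1],
    [[0,0,2],[0,0,0],1],
    [[0,0,3],[0,0,0],1],
    [[0,0,4],[0,0,0],1],
    [[0,0,4],[0,0,0],1],
  ],
)

```text
clock: 16.18
tcp_pos: [0.5252, 0.2051, 0.1103]
orientation: [-0.278, 0.547, 0.765, 0.198]
wrist_force: [-2.3, -8.5, 9.2]
finger_gap: -0.0001
grip_force: 6.1
```

```bash
python3 pr.py|head -1
```

```text
tcp in seat mm [40.  -1.5  8.7] F seat [ 0.3  4.9 11.7] -0.00013598551562703733
```

move_arm(
  targets=[
    [[0,-0.5,1],[0,0,0],1],
    [[0,-1,2],[0,0,0],1],
    [[0,-1,3],[0,0,0],1],
    [[0,-1,3],[0,0,0],1],
  ],
)

```text
clock: 16.68
tcp_pos: [0.5253, 0.2052, 0.1103]
orientation: [-0.276, 0.547, 0.765, 0.199]
wrist_force: [-3.0, -19.4, 23.3]
finger_gap: -0.0
grip_force: 14.5
```

```bash
python3 pr.py|head -1; python3 - <<'E'
from h import *
a=env.read_camera('scene');b=env.read_camera('wrist')
A=cv2.resize(a['pixels'][130:230,330:430,::-1],(360,360),interpolation=cv2.INTER_CUBIC)
B=cv2.resize(b['pixels'][40:320,180:460,::-1],(440,440))
A=np.vstack([A,np.zeros((80,360,3),np.uint8)])
cv2.imwrite('pics/c9.png',np.hstack([A,B]))
E
```

```text
tcp in seat mm [40.  -1.5  8.6] F seat [ 1.7  9.1 29. ] -4.0576816940792425e-05
```

View pics/c9.png

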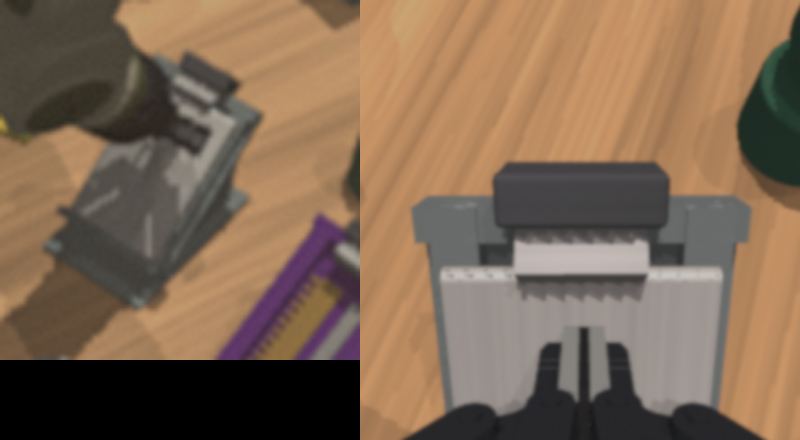

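The nose now overhangs the cover's end at (580,285) and the cover lies flat and centred on the rails. Position is unchanged from 12 N to 29 N, so it is fully home. Handing in while still pressing.

```bash
python3 -c "
from h import *
print(env.hand_in())"
```

```text
the job is handed in; nothing more can be done
None
```

I placed the aluminium cover on the grey case, released it against the catch and pressed until it snapped home, then handed in at about 17 s, still pressing on its upper part with about 29 N. The other gauges and tools were not touched, as far as the views showed.

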